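# Stack the steel tiffin for packing

### The job

Put the little steel tiffin together on its base dish, one part after another from the bottom up: the tall tier in the base, then the middle tier, then the shallow tier, and last the black-knobbed lid that is lying on the food tin. Each part must sit upright and fully home in the one below; let go of everything at the end, and do not knock over or shift the tin, the drinks can, the spice jar or the salt shaker.

Things in the scene. Friction and masses are not known exactly. Their poses are not given: they have to be found in the camera images.
- carrier_base: flat round steel base dish, 90 mm diameter, 9 mm tall, two small dark lugs low at its sides; fixed to the worktop. In its middle a recess 60 mm wide with its floor 4 mm above the worktop: the tall tier's foot stands on that floor, 4 mm play all round, its origin 4 mm above this one's. Origin: centre of the underside, z up. (Keep clear of the tall sink tap to the robot's right.)
- tier_tall: open round steel pot, the tallest tier, two dark beads round its wall; outer diameter 66 mm, 62 mm tall. It stands on a foot 6 mm high, 52 mm wide tapering down to 44. Mouth 60 mm wide, wall 3 mm: the next part's foot drops in with 4 mm play all round and its shoulder rests on this rim, its origin then 56 mm above this one's. Origin: centre of the foot's underside, z up; round, so yaw is free
- tier_middle: open round steel pot, the middle tier, one dark bead round its wall; outer diameter 66 mm, 44 mm tall. It stands on a foot 6 mm high, 52 mm wide tapering down to 44. Mouth 60 mm wide, wall 3 mm: the next part's foot drops in with 4 mm play all round and its shoulder rests on this rim, its origin then 38 mm above this one's. Origin: centre of the foot's underside, z up; round, so yaw is free
- tier_shallow: open round steel pot, the shallowest tier, plain wall; outer diameter 66 mm, 28 mm tall. It stands on a foot 6 mm high, 52 mm wide tapering down to 44. Mouth 60 mm wide, wall 3 mm: the next part's foot drops in with 4 mm play all round and its shoulder rests on this rim, its origin then 22 mm above this one's. Origin: centre of the foot's underside, z up; round, so yaw is free
- tiffin_lid: round steel lid, 70 mm diameter, 30 mm tall, lying on the tomato tin at the start (underside 58 mm above the worktop). Foot as on the tiers (6 mm high, 52 to 44 mm wide), flat dome 6 to 12 mm above the origin, then a black knob on the axis, 20 mm diameter (14 at its neck), from 12 to 30 mm above the origin. Origin: centre of the foot's underside, z up
- tomato_tin: squat printed food tin, 75 mm diameter, 58 mm tall; the tiffin lid lies on top of it at the start. A bystander. Origin: centre of the underside, z up
- soda_can: printed drinks can, 66 mm diameter, 115 mm tall, standing among the tiers. A bystander. Origin: centre of the underside, z up
- spice_jar: jar with a dark cap, 69 mm diameter, 99 mm tall, at the back. A bystander. Origin: centre of the underside, z up
- salt_shaker: small glass shaker with a grey top, 44 mm diameter, 90 mm tall, at the back. A bystander. Origin: centre of the underside, z up
Mind the look-alikes: they are no part of the job. Leave any purple or yellow look-alike of the tier_tall alone.

How it is judged:
By the outcome, as a careful person would: the job done as asked, in the order asked, and still so for the second after the job is handed in, with the robot touching nothing.
It also fails if it takes over 120 s, if anything falls off the work surface, if the arm or the gripper's body presses on something with over 40 N, if the wrist force passes 120 N, or if a joint passes its speed limit or range.

### The arm

A 7-joint arm with a two-finger parallel gripper is mounted at the origin on a cart in front of the work surface, level with it; the furniture and walls round the work are solid. World frame = base frame: x ahead of the robot, y to its left, z up, the work surface at z = 0. Lengths are in m, angles in degrees, forces in N, time in s.
With the tool pointing down it reaches from about 0.425 to 0.875 m from the base axis. Payload 8.4 kg.
Tool frame: the origin (TCP) lies on the centre line of the jaws, within the pads' length; the fingertips stand 19 mm ahead of it and the grasp point (between the pads) is the TCP (bot.tcp_to_tips is the distance from the TCP to the fingertips, in m); z points along the fingers, y is the line along which they close (so a half turn about z gives the same grasp; the last joint's range is limited). The gripper opens to 87 mm and grips with 3 to 60 N. Pads are 19 mm wide; open, the fingers measure 117 mm over their backs; the gripper's body (75 mm by 190 mm) begins 51 mm behind the grasp point.
Start: joints at [63.701, 19.091, 2.286, 83.961, -0.768, 76.965, -3.352], TCP at [0.229, -0.608, 0.242] pointing down, gripper open.
Joint ranges: [-147.57, 147.57], [-21.85, 119.76], [-74.77, 79.35], [14.55, 137.4], [-85.83, 265.84], [4.83, 119.75], [-152.11, 152.11]. Speed limits (degrees/s): [127.2, 127.2, 159.86, 159.86, 180, 180, 180].

### API

Orientations are given as a 3x3 rotation matrix whose columns are the frame's x, y, z axes.
In Python, from cell import get_state, optics, ticket, spotter, bot gives the robot as it stands.
- The arm moves only by the tool inch_along, called by a JSON object that holds its "fn" and its "kwargs". Schema: {"type":"object","properties":{"motion":{"type":"string"},"only":{"type":"string"},"quiet":{"type":"boolean"},"lines":{"type":"string"}},"required":["motion"],"additionalProperties":false}. motion is a string of 1 to 10 rows, one to a line, with the numbers parted by commas; each row has 7 numbers: the finger opening in m, then dx, dy, dz in units of 50 mm, then a rotation vector rx, ry, rz in degrees; each row is the pose to reach, as a shift and turn from the pose commanded when the call began, along the tool's axes at that moment; what a row does not reach only later rows make up. A row lasts 1/8 s, in which the tool goes at most 0.0625 m and 10.7 degrees, less where a joint would pass 70% of its speed; a pose out of reach is approached as far as the arm can. The fingers move at their own pace and stop on an object; the grip force is fixed at half the most. Time passes only in rows, so rows that do not move let the fingers close. The tool returns the time, the measured TCP pose, the force, the opening and the grip force at its end. only (a regular expression) keeps the lines of the reply that match it, lines (a string "A,B") keeps lines A to B, and quiet returns only ok. Input that does not fit is refused with a message, and nothing moves.
- get_state(): the state, without advancing time (a new reading comes with each control period).
- optics.grab_frame(name): name is "scene" or "top"; returns a dict with "img" (480x640x3 uint8, red, green, blue), "fovy" (degrees; the focal length in pixels is half the picture's height over the tangent of half this angle, whatever the lens; pixels are square), "cx", "cy" (the principal point, pixels), "position" and "orientation" of the camera in the world. Camera axes: x right, y down, z forward; pixel columns grow to the right and rows downward; lengths in m; the calibration is good to about 2 mm. A picture is of the moment at which its call begins. There is no depth.
- ticket.finish_job(): hands the job in; it is judged then, once.
Trained networks look in a picture, given as the dict that the camera call returned (one of the last four; its "shot" number tells which), for a name from the list of things; names that differ only in an ending like _2 or _b are one class to them, and where a whole thing is asked for, a point or a joint stands for the part that bears it (a point fixed in the world has none). Each returns a list of dicts, best first, with "confidence" (0 to 1); they miss things now and then, are a little off and sometimes report something else, mostly with a low value. They report only what shows in the picture. A call takes as long as a camera call. They do not tell look-alikes from the thing itself.
- spotter.silhouettes(label, picture): "mask" (480x640 bool, what is visible of it) and "rect" ([left, top, right, bottom] in pixels, round what is visible of it).
The state is a dict: "t": time; "q": joint angles; "joint_velocities": joint speeds; "effort": joint torques, N m; "position": TCP position; "eef_rot": TCP orientation; "force": force on the tool from outside, world axes, zero at the start; "ft_torque": the same for the moment, N m; "grip_width": finger opening in m; "grasp_force": force on a finger pad.
Only numpy, scipy, OpenCV 4.12 (cv2) and the standard library are available. Lean on these libraries where they do the work, as an engineer would, in place of code of your own. Each camera call takes 0.05 s, during which the arm holds its last target. There are 200 camera calls.

## Working session

There is one attempt and no reset: what is moved stays moved. The work goes in short steps, Python scripts to look and compute and a tool call to move; the robot and the scene stay as the last step left them, time stands still between calls to the robot, and variables do not carry over. Pictures are saved under pics/ and viewed, at most 14 in all, crops included, and the job is handed in when it is done.

```bash
ls; mkdir -p pics; python3 - <<'E'
from cell import get_state, optics, spotter, bot
import cv2,numpy as np
s=get_state(); print(s['t'],s['position'],s['eef_rot'],s['grip_width'])
for n in("scene","top"):
    f=optics.grab_frame(n); cv2.imwrite(f'pics/{n}0.png',f['img'][:,:,::-1])
    print(n,f['fovy'],f['cx'],f['cy'],f['position'],np.round(f['orientation'],3).tolist())
    for l in ['carrier_base','tier_tall','tier_middle','tier_shallow','tiffin_lid','tomato_tin','soda_can','spice_jar','salt_shaker']:
        print(l,[(round(d['confidence'],2),[int(v) for v in d['rect']]) for d in spotter.silhouettes(l,f)])
E
```

```text
pics
0.0 [ 0.22866796 -0.60797647  0.24064893] [[ 9.35964608e-01  3.52093393e-01 -7.04406647e-04]
 [ 3.52094072e-01 -9.35963431e-01  1.48989527e-03]
 [-1.34716582e-04 -1.64250665e-03 -9.99998642e-01]] 0.08687625821149574
scene 54.907678856407834 320.210565212431 232.5480665995083 [ 0.21691382 -0.40398702  0.78927256] [[0.796, -0.466, 0.386], [-0.605, -0.597, 0.528], [-0.016, -0.653, -0.757]]
carrier_base [(0.6, [339, 259, 386, 303])]
tier_tall [(0.76, [157, 218, 194, 258]), (0.71, [201, 173, 234, 211]), (0.63, [216, 205, 251, 243])]
tier_middle [(0.84, [392, 320, 430, 361])]
tier_shallow [(0.74, [306, 317, 341, 359]), (0.5, [216, 206, 251, 245]), (0.43, [439, 238, 483, 291])]
tiffin_lid [(0.55, [251, 251, 289, 282])]
tomato_tin [(0.82, [257, 260, 296, 299])]
soda_can [(0.58, [293, 189, 326, 244])]
spice_jar [(0.94, [441, 236, 483, 295])]
salt_shaker [(0.74, [397, 208, 417, 243])]
top 42.77698580152862 318.97232985390707 229.11019884145165 [0.438726   0.10135595 1.49414894] [[-0.013, -0.995, 0.104], [-1.0, 0.013, -0.001], [-0.0, -0.104, -0.995]]
carrier_base [(0.87, [343, 202, 385, 240])]
tier_tall [(0.93, [219, 314, 254, 346]), (0.89, [191, 261, 220, 287]), (0.63, [237, 270, 267, 301]), (0.42, [344, 150, 358, 171])]
tier_middle [(0.75, [420, 220, 447, 244]), (0.7, [237, 268, 264, 297])]
tier_shallow [(0.75, [373, 270, 404, 294])]
tiffin_lid [(0.88, [313, 267, 337, 301])]
tomato_tin [(0.51, [338, 271, 337, 283])]
soda_can [(0.71, [280, 209, 312, 242])]
spice_jar [(0.92, [398, 138, 430, 175])]
salt_shaker [(0.78, [346, 150, 359, 169])]
```

View pics/scene0.png

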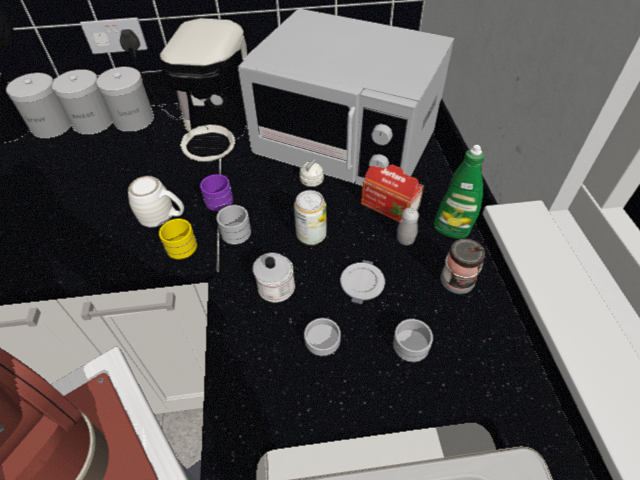

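View pics/top0.png

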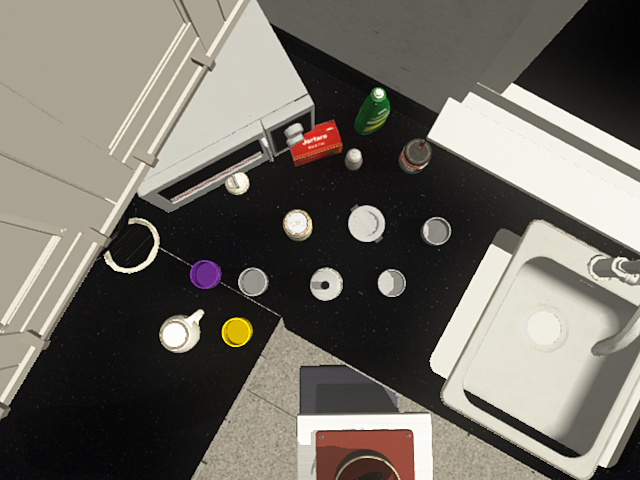

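The tall-tier candidates in the scene view are purple (217,192), yellow (178,240) and steel (234,224). I choose the steel one. The two other pots are (323,337) and (413,341), told apart by bead and height. The lid is on the tin at (272,268). Next I'll fit positions from both views and check a close crop.

```bash
cat > h.py <<'E'
from cell import get_state, optics, spotter, bot
import cv2,numpy as np
from scipy.optimize import least_squares
def proj(f,P):
    R=np.array(f['orientation']);c=(np.atleast_2d(P)-f['position'])@R
    k=240/np.tan(np.radians(f['fovy']/2))
    return np.c_[f['cx']+k*c[:,0]/c[:,2],f['cy']+k*c[:,1]/c[:,2]]
A=np.linspace(0,2*np.pi,73)
def sil(prof,p):  # prof: [(r,z)]
    return np.vstack([np.c_[p[0]+r*np.cos(A),p[1]+r*np.sin(A),0*A+p[2]+z] for r,z in prof])
def rect(f,prof,p):
    q=proj(f,sil(prof,p));return np.r_[q.min(0),q.max(0)]
def mrect(m):
    ys,xs=np.nonzero(m);return np.array([xs.min(),ys.min(),xs.max()+1,ys.max()+1],float)
PR=lambda h:[(.022,0),(.026,.006),(.033,.006),(.033,h)]
PROF=dict(tier_tall=PR(.062),tier_middle=PR(.044),tier_shallow=PR(.028),carrier_base=[(.045,0),(.045,.009)],
 tiffin_lid=[(.035,.006),(.035,.012),(.01,.03)],tomato_tin=[(.0375,0),(.0375,.058)],soda_can=[(.033,0),(.033,.115)],spice_jar=[(.0345,0),(.0345,.099)],salt_shaker=[(.022,0),(.022,.09)])
def fit(fs,rs,prof,z0=0,x0=(.6,0)):
    g=lambda p:np.concatenate([rect(f,prof,p)-r for f,r in zip(fs,rs)])
    s=least_squares(g,[x0[0],x0[1],z0],loss='soft_l1',f_scale=1.5)
    return s.x,g(s.x)
E
python3 - <<'E'
from h import *
S=optics.grab_frame('scene');T=optics.grab_frame('top')
near=dict(carrier_base=((362,281),(366,221)),tier_tall=((234,224),(252,285)),tier_middle=((411,340),(434,232)),tier_shallow=((323,338),(390,282)),tiffin_lid=((270,267),(325,284)),soda_can=((310,217),(297,225)),spice_jar=((462,265),(414,156)),salt_shaker=((407,225),(353,160)))
for l,c in near.items():
    rs=[]
    for f,cc in((S,c[0]),(T,c[1])):
        ms=[]
        for l2 in {l,'tier_tall','tier_middle','tier_shallow'} if 'tier' in l else {l}:
            ms+=[(d['confidence'],d['mask']) for d in spotter.silhouettes(l2,f) if np.hypot(*(mrect(d['mask']).reshape(2,2).mean(0)-cc))<9]
        ms.sort(key=lambda m:-m[0]); rs.append(mrect(ms[0][1]))
    p,r=fit((S,T),rs,PROF[l]); print(l,np.round(p,4),'r',round(np.hypot(*p[:2]),3),np.round(r,1))
i=S['img'][:,:,::-1]
crops=[cv2.resize(i[y-40:y+40,x-50:x+50],None,fx=4,fy=4,interpolation=cv2.INTER_CUBIC) for x,y in((234,224),(323,337),(413,341),(272,275))]
cv2.imwrite('pics/crop.png',np.vstack([np.hstack(crops[:2]),np.hstack(crops[2:])])[:600])
E
```

```text
carrier_base [ 0.6039 -0.0168  0.0008] r 0.604 [-0.7  2.9  0.6 -2.3 -1.  -0.   1.1 -0. ]
tier_tall [0.4654 0.2566 0.0015] r 0.531 [-0.6 -0.1 -0.4  0.3  0.  -0.8  0.4 -0.3]
tier_middle [ 0.582  -0.18    0.0021] r 0.609 [-0.8 -0.5 -0.1  0.7  1.2 -1.  -0.4 -0.1]
tier_shallow [ 0.4592 -0.0712  0.0028] r 0.465 [-0.9 -0.4  0.3  0.7 -0.3 -1.5  0.3  0.3]
tiffin_lid [0.4554 0.0873 0.0583] r 0.464 [-0.4 -0.8  0.   1.  -0.1 -0.4  0.2 -0.1]
soda_can [ 0.5992  0.1486 -0.0031] r 0.617 [-0.1 -1.3 -0.8  3.4 -0.2 -1.1  0.4  0. ]
spice_jar [ 0.7639 -0.1306 -0.0063] r 0.775 [-1.3 -0.8  1.1  1.8 -1.4 -2.1  0.6  1.2]
salt_shaker [ 0.7587  0.0172 -0.0098] r 0.759 [-2.3 -1.3  1.5  3.4 -0.8 -2.5  0.4  1.4]
```

View pics/crop.png

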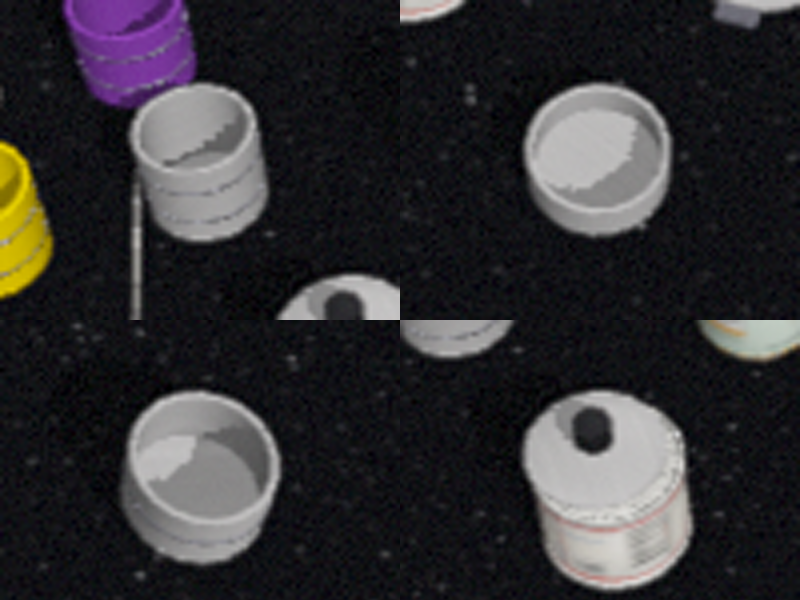

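The crops confirm the choice. The steel tall tier at scene (234,224) has two beads, the middle tier at (413,341) has one bead, the shallow tier at (323,337) is plain, and the lid is on the tin at (272,268). The fitted heights agree with the text to about 3 mm. I'll go up and inward first to clear the tap.

Careful with the scale: shifts go in units of 50 mm. That gives: -0.25 m is -5, -0.18 m is -3.6.

{"fn": "inch_along", "kwargs": {"motion": "0.087,0,0,-1.2,0,0,0\n0.087,0,0,-2.4,0,0,0\n0.087,0,0,-3.6,0,0,0\n0.087,0,0,-5,0,0,0\n0.087,0,0,-5,0,0,0\n0.087,0,-1.2,-5,0,0,0\n0.087,0,-2.4,-5,0,0,0\n0.087,0,-3.6,-5,0,0,0\n0.087,0,-3.6,-5,0,0,0"}}

```text
t: 3.62
position: [0.164, -0.4367, 0.4928]
eef_rot: [[0.936, 0.352, 0.001], [0.352, -0.936, -0.002], [0.0, 0.003, -1.0]]
force: [0.5, -0.5, -0.9]
grip_width: 0.0872
grasp_force: 0.0
```

{"fn": "inch_along", "kwargs": {"motion": "0.087,1.2,-0.3,0,0,0,0\n0.087,2.4,-0.6,0,0,0,0\n0.087,3.6,-0.9,0,0,0,0\n0.087,4.54,-1.6,0,0,0,0\n0.087,5.46,-2.34,0,0,0,0\n0.087,6.4,-3.06,0,0,0,0\n0.087,7.32,-3.8,0,0,0,0\n0.087,7.32,-3.8,0,0,0,0\n0.087,7.32,-3.8,0,0,0,0"}}

```text
t: 4.75
position: [0.4414, -0.1339, 0.4909]
eef_rot: [[0.936, 0.352, -0.001], [0.352, -0.936, 0.001], [-0.001, -0.001, -1.0]]
force: [0.8, 0.1, -0.2]
grip_width: 0.0869
grasp_force: 0.0
```

```bash
python3 -c "
from cell import get_state as g;import numpy as np;print(np.round(g()['q'],1))"
```

```text
[ 39.6  -2.7 -26.4  79.8  -1.3 102.7 -56.5]
```

In the tool's units: 0.29 m is 5.8, 0.16 m is 3.2.

{"fn": "inch_along", "kwargs": {"motion": "0.087,0.4,-0.9,0,0,0,0\n0.087,0.8,-1.8,0.6,0,0,0\n0.087,1.2,-2.68,1.2,0,0,0\n0.087,1.6,-3.58,2,0,0,0\n0.087,2,-4.48,2.8,0,0,0\n0.087,2.4,-5.4,3.8,0,0,0\n0.087,2.8,-6.2,4.8,0,0,0\n0.087,3.2,-7.14,5.8,0,0,0\n0.087,3.2,-7.14,5.8,0,0,0\n0.087,3.2,-7.14,5.8,0,0,0"}}

```text
t: 6.0
position: [0.4649, 0.2567, 0.1998]
eef_rot: [[0.936, 0.352, -0.004], [0.352, -0.936, -0.0], [-0.003, -0.001, -1.0]]
force: [0.4, -0.3, 0.2]
grip_width: 0.087
grasp_force: 0.0
```

```bash
python3 -c "
from h import *;s=get_state();print(np.round(s['q'],1))
d=np.array([.4654,.2566,.054])-s['position'];print(d@np.array(s['eef_rot']))"
```

```text
[  13.3   13.1  -52.8  101.5   10.9   71.  -111.7]
[0.00095249 0.0004401  0.14583639]
```

In the tool's units: 0.1 m is 2, 0.145 m is 2.9.

{"fn": "inch_along", "kwargs": {"motion": "0.087,0.02,0,1,0,0,0\n0.087,0.02,0,2,0,0,0\n0.087,0.02,0,2.6,0,0,0\n0.087,0.02,0,2.9,0,0,0\n0.087,0.02,0,2.9,0,0,0\n0.05,0.02,0,2.9,0,0,0\n0.05,0.02,0,2.9,0,0,0\n0.05,0.02,0,2.9,0,0,0\n0.05,0.02,0,2.9,0,0,0\n0.05,0.02,0,2.9,0,0,0"}}

```text
t: 7.25
position: [0.4667, 0.2578, 0.0574]
eef_rot: [[0.936, 0.352, 0.001], [0.352, -0.936, 0.0], [0.001, 0.0, -1.0]]
force: [-0.4, -1.8, 6.9]
grip_width: 0.0659
grasp_force: 30.0
```

```bash
python3 - <<'E'
from h import *
f=optics.grab_frame('scene');cv2.imwrite('pics/g1.png',cv2.resize(f['img'][120:340,120:420,::-1],None,fx=2.5,fy=2.5))
E
```

```text
(no output)
```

View pics/g1.png

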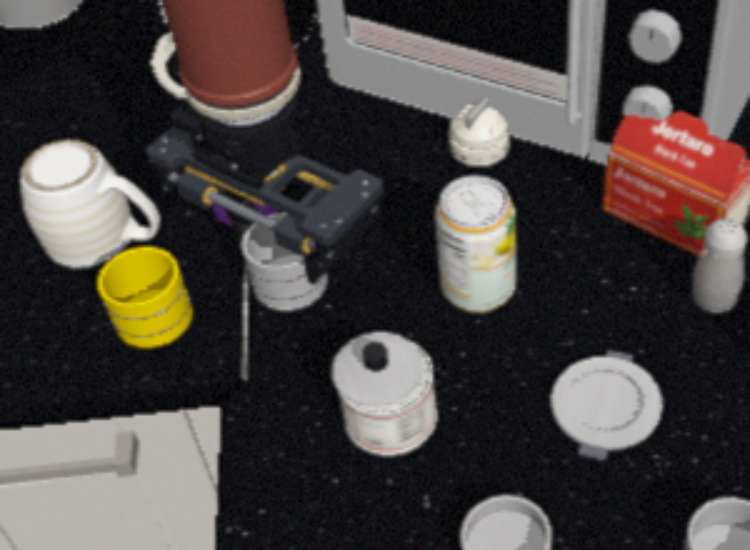

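The view shows the tall tier between the jaws (crop ~(285,260)), with width 66 mm as expected and the neighbours untouched. Lifting.

In the tool's units: -0.2 m is -4, -0.16 m is -3.2.

{"fn": "inch_along", "kwargs": {"motion": "0.05,0,0,-0.4,0,0,0\n0.05,0,0,-1.2,0,0,0\n0.05,0,0,-2.2,0,0,0\n0.05,0,0,-3.2,0,0,0\n0.05,0,0,-4,0,0,0\n0.05,0,0,-4,0,0,0"}}

```text
t: 8.05
position: [0.467, 0.259, 0.2606]
eef_rot: [[0.936, 0.353, 0.006], [0.353, -0.936, 0.002], [0.006, 0.0, -1.0]]
force: [-0.7, 0.5, -2.8]
grip_width: 0.0659
grasp_force: 30.0
```

```bash
python3 -c "
from h import *;s=get_state()
d=np.array([.6039,-.0168,.25])-s['position'];print(d@np.array(s['eef_rot']))"
```

```text
[0.03078118 0.30635402 0.01081711]
```

In the tool's units: 0.306 m is 6.12, 0.28 m is 5.6.

{"fn": "inch_along", "kwargs": {"motion": "0.05,0.08,0.8,0,0,0,0\n0.05,0.16,1.6,0,0,0,0\n0.05,0.24,2.4,0,0,0,0\n0.05,0.32,3.2,0,0,0,0\n0.05,0.4,4,0,0,0,0\n0.05,0.48,4.8,0,0,0,0\n0.05,0.56,5.6,0.4,0,0,0\n0.05,0.62,6.12,1.2,0,0,0\n0.05,0.62,6.12,2,0,0,0\n0.05,0.62,6.12,2,0,0,0"}}

```text
t: 9.3
position: [0.6002, -0.018, 0.1531]
eef_rot: [[0.936, 0.352, -0.007], [0.352, -0.936, 0.001], [-0.006, -0.004, -1.0]]
force: [-0.4, 0.5, -1.5]
grip_width: 0.0659
grasp_force: 30.0
```

```bash
python3 - <<'E'
from h import *
s=get_state();print(s['position'])
S=optics.grab_frame('scene');T=optics.grab_frame('top')
for l in('tier_tall','carrier_base'):
  rs=[]
  for f in(S,T):
    for d in spotter.silhouettes(l,f): print(l,f is S,round(d['confidence'],2),mrect(d['mask']))
g=s['position'];p=[g[0],g[1],g[2]-.0574]
print(rect(S,PROF['tier_tall'],p),rect(T,PROF['tier_tall'],p),rect(S,PROF['carrier_base'],[.6039,-.0168,0]),rect(T,PROF['carrier_base'],[.6039,-.0168,0]))
a=S['img'][170:350,260:460,::-1];b=T['img'][140:320,270:470,::-1]
cv2.imwrite('pics/a1.png',cv2.resize(np.hstack([a,b]),None,fx=2,fy=2,interpolation=2))
E
```

```text
[ 0.60018544 -0.01799708  0.15314225]
tier_tall True 0.94 [347. 222. 381. 268.]
tier_tall True 0.86 [160. 219. 196. 259.]
tier_tall True 0.81 [201. 174. 233. 212.]
tier_tall False 0.94 [221. 318. 252. 347.]
tier_tall False 0.62 [190. 261. 221. 289.]
carrier_base True 0.7 [342. 265. 385. 304.]
carrier_base True 0.51 [256. 264. 295. 302.]
carrier_base False 0.56 [362. 235. 372. 242.]
[346.47299268 221.04949802 384.1929188  268.04374839] [355.8696726  203.53941187 387.43114032 235.74172311] [340.32295196 263.14801611 384.55348628 301.94786602] [347.98436023 206.01760467 385.05433355 242.98971187]
```

View pics/a1.png

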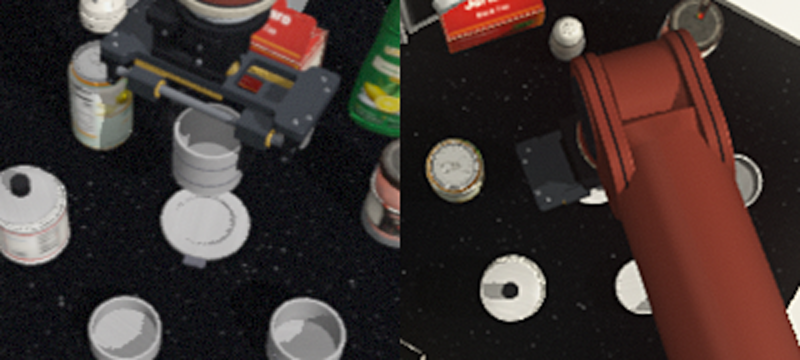

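In the tool's units: 0.065 m is 1.3, 0.05 m is 1.

{"fn": "inch_along", "kwargs": {"motion": "0.05,0.06,0,0.6,0,0,0\n0.05,0.06,0,1,0,0,0\n0.05,0.06,0,1.3,0,0,0\n0.05,0.06,0,1.3,0,0,0\n0.05,0.06,0,1.3,0,0,0"}}

```text
t: 10.22
position: [0.6062, -0.0167, 0.0923]
eef_rot: [[0.936, 0.352, 0.001], [0.352, -0.936, 0.0], [0.001, 0.0, -1.0]]
force: [0.0, -0.2, -1.1]
grip_width: 0.0658
grasp_force: 30.0
```

```bash
python3 -c "
from h import *;s=get_state();print(s['position'])
d=np.array([.6039,-.0168,.0614])-s['position'];print(d@np.array(s['eef_rot']))"
```

```text
[ 0.606201   -0.01668859  0.09233576]
[-0.00222325 -0.00071409  0.0309334 ]
```

{"fn": "inch_along", "kwargs": {"motion": "0.05,-0.04,-0.02,0.2,0,0,0\n0.05,-0.04,-0.02,0.4,0,0,0\n0.05,-0.04,-0.02,0.54,0,0,0\n0.05,-0.04,-0.02,0.6,0,0,0\n0.05,-0.04,-0.02,0.62,0,0,0\n0.05,-0.04,-0.02,0.62,0,0,0"}}

```text
t: 10.98
position: [0.6034, -0.0165, 0.0616]
eef_rot: [[0.936, 0.352, -0.0], [0.352, -0.936, -0.001], [-0.0, 0.0, -1.0]]
force: [-6.3, -0.6, 8.9]
grip_width: 0.066
grasp_force: 30.0
```

In the tool's units: -0.002 m is -0.04.

{"fn": "inch_along", "kwargs": {"motion": "0.05,-0.04,0,0,0,0,0\n0.05,-0.04,0,0,0,0,0"}}

```text
t: 11.22
position: [0.6025, -0.0168, 0.0614]
eef_rot: [[0.936, 0.352, 0.002], [0.352, -0.936, 0.0], [0.002, 0.0, -1.0]]
force: [0.3, 1.8, 6.3]
grip_width: 0.0659
grasp_force: 30.0
```

{"fn": "inch_along", "kwargs": {"motion": "0.087,0,0,0,0,0,0\n0.087,0,0,0,0,0,0\n0.087,0,0,0,0,0,0\n0.087,0,0,-0.6,0,0,0\n0.087,0,0,-1.6,0,0,0\n0.087,0,0,-2.8,0,0,0\n0.087,0,1,-3.2,0,0,0\n0.087,0,2,-3.2,0,0,0\n0.087,0,3,-3.2,0,0,0\n0.087,0,3,-3.2,0,0,0"}}

```text
t: 12.48
position: [0.6543, -0.1635, 0.2191]
eef_rot: [[0.938, 0.345, -0.002], [0.345, -0.938, -0.001], [-0.002, 0.001, -1.0]]
force: [0.2, -0.5, -0.5]
grip_width: 0.0869
grasp_force: 0.0
```

```bash
python3 - <<'E'
from h import *
s=get_state()
S=optics.grab_frame('scene');T=optics.grab_frame('top')
R=[]
for f in(S,T):
    e=rect(f,PROF['tier_tall'],[.6034,-.0165,.004]);c=[]
    for d in spotter.silhouettes('tier_tall',f):
        r=mrect(d['mask']);c.append((abs(r-e).sum(),r))
    c.sort(key=lambda v:v[0]);print(e,c[0]);R.append(c[0][1])
print(fit((S,T),R,PROF['tier_tall'],.004))
d=np.array([.582,-.18,.15])-s['position'];print(s['position'],d@np.array(s['eef_rot']))
a=S['img'][190:350,280:480,::-1];b=T['img'][140:300,300:500,::-1]
cv2.imwrite('pics/p1.png',cv2.resize(np.hstack([a,b]),None,fx=2,fy=2,interpolation=2))
E
```

```text
[345.99598718 250.76208942 380.69506505 294.13418005] (np.float64(2.794782761727163), array([345., 251., 380., 295.]))
[352.98094889 207.86118337 382.4202802  237.94249951] (np.float64(1.6356484307050323), array([353., 209., 382., 238.]))
(array([ 0.60185939, -0.01600386,  0.00293625]), array([ 0.24500933,  0.31166311, -0.11190812, -0.33808137, -0.23440847,
       -0.42479448,  0.17822984,  0.6150152 ]))
[ 0.65429151 -0.16348227  0.21914248] [-0.07341271 -0.00951395  0.06927943]
```

View pics/p1.png

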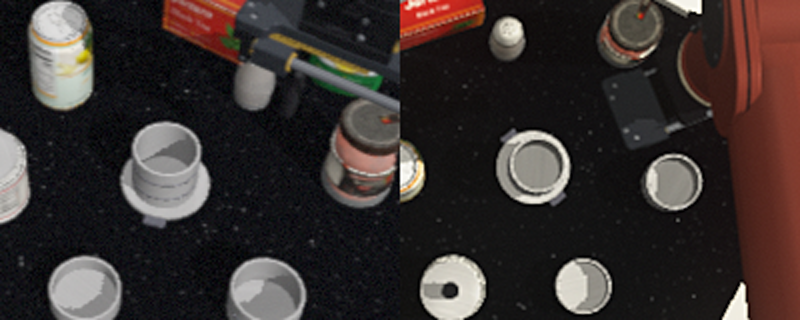

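The tall tier stands upright in the base: scene crop (165,165), fitted z 3 mm, and the TCP height agrees with it being home. Next is the middle tier.

In the tool's units: 0.12 m is 2.4, -0.073 m is -1.46.

{"fn": "inch_along", "kwargs": {"motion": "0.087,-1,-0.18,0.6,0,0,0\n0.087,-1.46,-0.18,1.4,0,0,0\n0.087,-1.46,-0.18,2.4,0,0,0\n0.087,-1.46,-0.18,2.4,0,0,0\n0.087,-1.46,-0.18,2.4,0,0,0"}}

```text
t: 13.3
position: [0.5842, -0.1739, 0.1026]
eef_rot: [[0.935, 0.354, 0.002], [0.354, -0.935, -0.0], [0.002, 0.001, -1.0]]
force: [-0.5, 1.3, 1.4]
grip_width: 0.0869
grasp_force: 0.0
```

```bash
python3 -c "
from h import *;s=get_state();print(s['position'],s['t'])
d=np.array([.582,-.180,.037])-s['position'];print(d@np.array(s['eef_rot']))"
```

```text
[ 0.58420049 -0.17388902  0.10261159] 13.3
[-0.00434595  0.00488774  0.06560708]
```

{"fn": "inch_along", "kwargs": {"motion": "0.087,-0.08,0.1,0,0,0,0\n0.087,-0.08,0.1,0.6,0,0,0\n0.087,-0.08,0.1,1,0,0,0\n0.087,-0.08,0.1,1.3,0,0,0\n0.087,-0.08,0.1,1.3,0,0,0\n0.05,-0.08,0.1,1.3,0,0,0\n0.05,-0.08,0.1,1.3,0,0,0\n0.05,-0.08,0.1,1.3,0,0,0\n0.05,-0.08,0.1,1.3,0,0,0"}}

```text
t: 14.42
position: [0.5813, -0.1811, 0.0362]
eef_rot: [[0.936, 0.352, 0.001], [0.352, -0.936, -0.0], [0.001, 0.001, -1.0]]
force: [-2.8, -0.3, 4.3]
grip_width: 0.0663
grasp_force: 30.0
```

{"fn": "inch_along", "kwargs": {"motion": "0.05,0,0,-0.4,0,0,0\n0.05,0,0,-1.2,0,0,0\n0.05,0,0,-2.2,0,0,0\n0.05,0,0,-2.8,0,0,0\n0.05,0,0,-2.8,0,0,0"}}

```text
t: 15.05
position: [0.5824, -0.1811, 0.1794]
eef_rot: [[0.936, 0.352, 0.005], [0.352, -0.936, -0.002], [0.004, 0.004, -1.0]]
force: [0.4, 0.0, -1.4]
grip_width: 0.0662
grasp_force: 30.0
```

```bash
python3 -c "
from h import *;s=get_state()
d=np.array([.602,-.0165,.13])-s['position'];print(d@np.array(s['eef_rot']))"
```

```text
[ 0.07607967 -0.14730926  0.04913128]
```

{"fn": "inch_along", "kwargs": {"motion": "0.05,0.4,-0.8,0,0,0,0\n0.05,0.8,-1.6,0,0,0,0\n0.05,1.2,-2.4,0,0,0,0\n0.05,1.52,-2.94,0.2,0,0,0\n0.05,1.52,-2.94,0.6,0,0,0\n0.05,1.52,-2.94,1,0,0,0\n0.05,1.52,-2.94,1,0,0,0\n0.05,1.52,-2.94,1,0,0,0"}}

```text
t: 16.05
position: [0.6004, -0.0176, 0.1257]
eef_rot: [[0.936, 0.351, -0.0], [0.351, -0.936, 0.0], [-0.0, -0.0, -1.0]]
force: [0.3, 0.4, -1.2]
grip_width: 0.0663
grasp_force: 30.0
```

```bash
python3 -c "
from h import *;s=get_state()
d=np.array([.602,-.0165,.0962])-s['position'];print(d@np.array(s['eef_rot']))"
```

```text
[ 0.001922   -0.00047877  0.02946795]
```

In the tool's units: 0.029 m is 0.58, 0.027 m is 0.54.

{"fn": "inch_along", "kwargs": {"motion": "0.05,0.04,0,0.1,0,0,0\n0.05,0.04,0,0.3,0,0,0\n0.05,0.04,0,0.44,0,0,0\n0.05,0.04,0,0.54,0,0,0\n0.05,0.04,0,0.58,0,0,0\n0.05,0.04,0,0.58,0,0,0\n0.05,0.04,0,0.58,0,0,0"}}

```text
t: 16.92
position: [0.6023, -0.0159, 0.0968]
eef_rot: [[0.936, 0.352, 0.0], [0.352, -0.936, 0.0], [0.0, 0.0, -1.0]]
force: [-0.2, -0.1, -1.5]
grip_width: 0.0667
grasp_force: 30.0
```

{"fn": "inch_along", "kwargs": {"motion": "0.05,0,0,0.02,0,0,0\n0.05,0,0,0.04,0,0,0\n0.05,0,0,0.04,0,0,0"}}

```text
t: 17.3
position: [0.6029, -0.0157, 0.0962]
eef_rot: [[0.936, 0.352, 0.002], [0.352, -0.936, -0.0], [0.002, 0.001, -1.0]]
force: [-3.7, -0.6, 10.8]
grip_width: 0.0665
grasp_force: 30.0
```

In the tool's units: -0.153 m is -3.06, -0.1 m is -2.

{"fn": "inch_along", "kwargs": {"motion": "0.087,0,0,0,0,0,0\n0.087,0,0,0,0,0,0\n0.087,0,0,0,0,0,0\n0.087,0,0,-0.6,0,0,0\n0.087,0,0,-1.4,0,0,0\n0.087,-0.8,0,-2,0,0,0\n0.087,-1.8,0,-2,0,0,0\n0.087,-2.8,0.02,-2,0,0,0\n0.087,-3.06,0.02,-2,0,0,0\n0.087,-3.06,0.02,-2,0,0,0"}}

```text
t: 18.55
position: [0.4593, -0.0713, 0.1949]
eef_rot: [[0.936, 0.351, 0.001], [0.351, -0.936, -0.001], [0.0, 0.001, -1.0]]
force: [0.7, 0.7, 0.3]
grip_width: 0.0869
grasp_force: 0.0
```

```bash
python3 - <<'E'
from h import *
s=get_state()
S=optics.grab_frame('scene');T=optics.grab_frame('top')
for f in(S,T):
    e=rect(f,PROF['tier_middle'],[.602,-.0165,.060])
    for d in spotter.silhouettes('tier_middle',f): print(e,round(d['confidence'],2),mrect(d['mask']))
d=np.array([.4592,-.0712,.027])-s['position'];print(s['position'],d@np.array(s['eef_rot']))
a=S['img'][190:350,280:480,::-1];b=T['img'][140:300,300:500,::-1]
cv2.imwrite('pics/p2.png',cv2.resize(np.hstack([a,b]),None,fx=2,fy=2,interpolation=2))
E
```

```text
[346.20429134 238.85501086 381.82480196 278.25237451] 0.58 [347. 239. 380. 265.]
[354.30634019 206.17276238 384.14559185 236.39855779] 0.6 [355. 206. 383. 236.]
[ 0.45930486 -0.07130063  0.19490169] [-1.20392059e-04 -3.56679730e-04  1.67901333e-01]
```

View pics/p2.png

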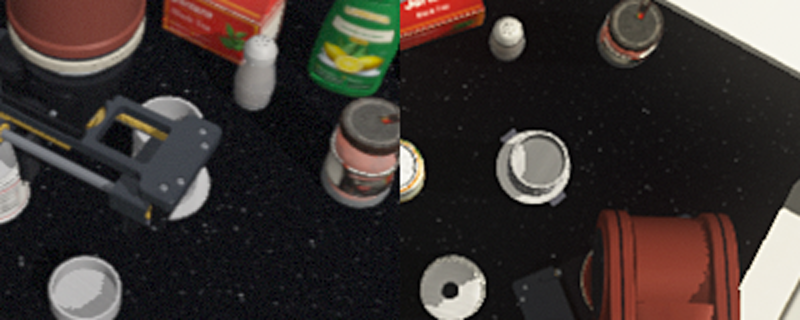

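The middle tier is seated: its rim in the top view is at the predicted rectangle, (355,206) to (383,236). Next is the shallow tier.

In the tool's units: 0.167 m is 3.34, 0.16 m is 3.2.

{"fn": "inch_along", "kwargs": {"motion": "0.087,0,0,1,0,0,0\n0.087,0,0,2,0,0,0\n0.087,0,0,2.8,0,0,0\n0.087,0,0,3.2,0,0,0\n0.087,0,0,3.34,0,0,0\n0.087,0,0,3.34,0,0,0\n0.05,0,0,3.34,0,0,0\n0.05,0,0,3.34,0,0,0\n0.05,0,0,3.34,0,0,0\n0.05,0,0,3.34,0,0,0"}}

```text
t: 20.0
position: [0.4598, -0.071, 0.0281]
eef_rot: [[0.936, 0.352, 0.001], [0.352, -0.936, -0.001], [0.001, 0.001, -1.0]]
force: [-1.0, -0.2, 5.8]
grip_width: 0.0656
grasp_force: 30.0
```

In the tool's units: -0.15 m is -3, -0.06 m is -1.2.

{"fn": "inch_along", "kwargs": {"motion": "0.05,0,0,-0.4,0,0,0\n0.05,0,0,-1.2,0,0,0\n0.05,0,0,-2.2,0,0,0\n0.05,0,0,-3,0,0,0\n0.05,0.8,0,-3.4,0,0,0\n0.05,1.8,0,-3.4,0,0,0\n0.05,2.6,0,-3.4,0,0,0\n0.05,3.04,0,-3.4,0,0,0\n0.05,3.04,0,-3,0,0,0\n0.05,3.04,0,-2.7,0,0,0"}}

```text
t: 21.25
position: [0.6002, -0.0178, 0.1604]
eef_rot: [[0.936, 0.352, -0.002], [0.352, -0.936, -0.0], [-0.002, -0.001, -1.0]]
force: [-0.7, -0.5, -1.6]
grip_width: 0.066
grasp_force: 30.0
```

{"fn": "inch_along", "kwargs": {"motion": "0.05,0,0,0,0,0,0\n0.05,0,0,0,0,0,0"}}

```text
t: 21.5
position: [0.6013, -0.0178, 0.1629]
eef_rot: [[0.936, 0.352, 0.0], [0.352, -0.936, -0.0], [0.0, 0.001, -1.0]]
force: [-0.0, 0.2, -1.1]
grip_width: 0.0656
grasp_force: 30.0
```

```bash
python3 -c "
from h import *;s=get_state()
d=np.array([.602,-.0165,.126])-s['position'];print(d@np.array(s['eef_rot']))"
```

```text
[ 0.00108703 -0.0009666   0.03693631]
```

In the tool's units: 0.038 m is 0.76, 0.036 m is 0.72.

{"fn": "inch_along", "kwargs": {"motion": "0.05,0.02,-0.02,0.2,0,0,0\n0.05,0.02,-0.02,0.4,0,0,0\n0.05,0.02,-0.02,0.56,0,0,0\n0.05,0.02,-0.02,0.66,0,0,0\n0.05,0.02,-0.02,0.72,0,0,0\n0.05,0.02,-0.02,0.76,0,0,0\n0.05,0.02,-0.02,0.76,0,0,0"}}

```text
t: 22.38
position: [0.6032, -0.0157, 0.1262]
eef_rot: [[0.936, 0.352, 0.002], [0.352, -0.936, -0.0], [0.002, 0.001, -1.0]]
force: [-2.7, 0.3, 8.9]
grip_width: 0.0656
grasp_force: 30.0
```

{"fn": "inch_along", "kwargs": {"motion": "0.087,0,0,0,0,0,0\n0.087,0,0,0,0,0,0\n0.087,0,0,0,0,0,0\n0.087,0,0,-0.6,0,0,0\n0.087,0,0,-1.4,0,0,0\n0.087,-0.6,-0.9,-1.6,0,0,0\n0.087,-1.2,-1.8,-1.6,0,0,0\n0.087,-1.8,-2.7,-1.6,0,0,0\n0.087,-2.02,-2.96,-1.6,0,0,0\n0.087,-2.02,-2.96,-1.6,0,0,0"}}

```text
t: 23.62
position: [0.455, 0.0873, 0.2048]
eef_rot: [[0.936, 0.353, 0.001], [0.353, -0.936, -0.002], [0.0, 0.002, -1.0]]
force: [0.9, 0.2, -0.2]
grip_width: 0.087
grasp_force: 0.0
```

```bash
python3 - <<'E'
from h import *
s=get_state()
S=optics.grab_frame('scene');T=optics.grab_frame('top')
for f in(S,T):
    e=rect(f,PROF['tier_shallow'],[.602,-.0165,.098])
    for d in spotter.silhouettes('tier_shallow',f): print(e,round(d['confidence'],2),mrect(d['mask']))
    e=rect(f,PROF['tiffin_lid'],[.4554,.0873,.0583])
    for d in spotter.silhouettes('tiffin_lid',f): print('lid',e,round(d['confidence'],2),mrect(d['mask']))
d=np.array([.4554,.0873,.092])-s['position'];print(s['position'],d@np.array(s['eef_rot']))
a=S['img'][190:350,220:420,::-1];b=T['img'][160:320,270:470,::-1]
cv2.imwrite('pics/p3.png',cv2.resize(np.hstack([a,b]),None,fx=2,fy=2,interpolation=2))
E
```

```text
[346.7466367  231.39881082 382.84085003 266.30653539] 0.66 [347. 232. 382. 266.]
lid [252.65009186 252.19410564 289.01311117 283.07161677] 0.68 [253. 253. 289. 282.]
[355.25783098 204.79671884 385.17902532 234.8654898 ] 0.96 [355. 205. 385. 235.]
[0.45501533 0.08729691 0.20482186] [ 3.33342937e-04 -9.06234513e-05  1.12821990e-01]
```

View pics/p3.png

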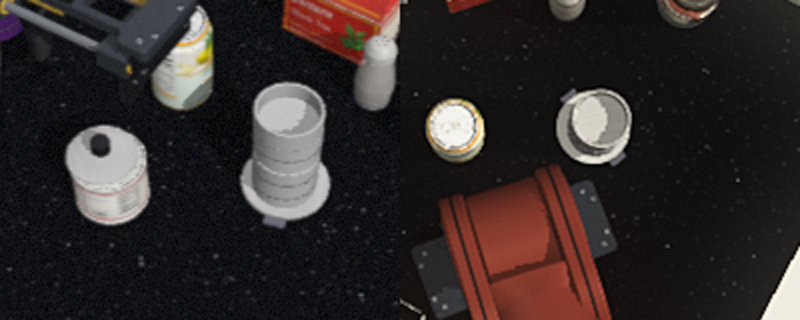

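The stack stands straight at crop (288,145), and the shallow tier's rectangles match the seated prediction within 1 px. The lid has not moved. Next I grip its knob.

{"fn": "inch_along", "kwargs": {"motion": "0.06,0,0,0.8,0,0,0\n0.06,0,0,1.6,0,0,0\n0.06,0,0,2,0,0,0\n0.06,0,0,2.2,0,0,0\n0.06,0,0,2.24,0,0,0\n0.06,0,0,2.24,0,0,0"}}

```text
t: 24.68
position: [0.4561, 0.0871, 0.0932]
eef_rot: [[0.936, 0.352, 0.001], [0.352, -0.936, 0.0], [0.001, 0.0, -1.0]]
force: [0.8, 0.5, 0.2]
grip_width: 0.06
grasp_force: 0.0
```

{"fn": "inch_along", "kwargs": {"motion": "0.005,0,0,0,0,0,0\n0.005,0,0,0,0,0,0\n0.005,0,0,0,0,0,0\n0.005,0,0,0,0,0,0\n0.005,0,0,0,0,0,0\n0.005,0,0,0,0,0,0"}}

```text
t: 25.42
position: [0.4556, 0.087, 0.0926]
eef_rot: [[0.936, 0.352, -0.0], [0.352, -0.936, 0.0], [0.0, -0.0, -1.0]]
force: [0.0, 0.7, -0.4]
grip_width: 0.0184
grasp_force: 30.0
```

In the tool's units: -0.12 m is -2.4, -0.11 m is -2.2.

{"fn": "inch_along", "kwargs": {"motion": "0.005,0,0,-0.2,0,0,0\n0.005,0,0,-0.6,0,0,0\n0.005,0,0,-1.2,0,0,0\n0.005,0,0,-1.8,0,0,0\n0.005,0,0,-2.2,0,0,0\n0.005,0,0,-2.4,0,0,0\n0.005,0,0,-2.4,0,0,0"}}

```text
t: 26.3
position: [0.4557, 0.087, 0.213]
eef_rot: [[0.936, 0.352, 0.001], [0.352, -0.936, -0.0], [0.001, 0.001, -1.0]]
force: [-0.4, 0.2, -1.0]
grip_width: 0.0187
grasp_force: 30.0
```

```bash
python3 - <<'E'
from h import *
s=get_state();p=s['position']
S=optics.grab_frame('scene')
e=rect(S,PROF['tiffin_lid'],[p[0],p[1],p[2]-.0346])
for d in spotter.silhouettes('tiffin_lid',S): print('lid',e,round(d['confidence'],2),mrect(d['mask']))
d=np.array([.602,-.0165,.20])-p;print(p,d@np.array(s['eef_rot']))
cv2.imwrite('pics/l.png',cv2.resize(S['img'][180:330,210:410,::-1],None,fx=3.5,fy=3.5,interpolation=2))
E
```

```text
lid [244.17483349 210.55893019 284.69918674 242.82934293] 0.75 [245. 216. 284. 242.]
lid [244.17483349 210.55893019 284.69918674 242.82934293] 0.41 [441. 239. 484. 293.]
[0.45574209 0.08699999 0.2129625 ] [0.10046254 0.14834627 0.01312682]
```

View pics/l.png

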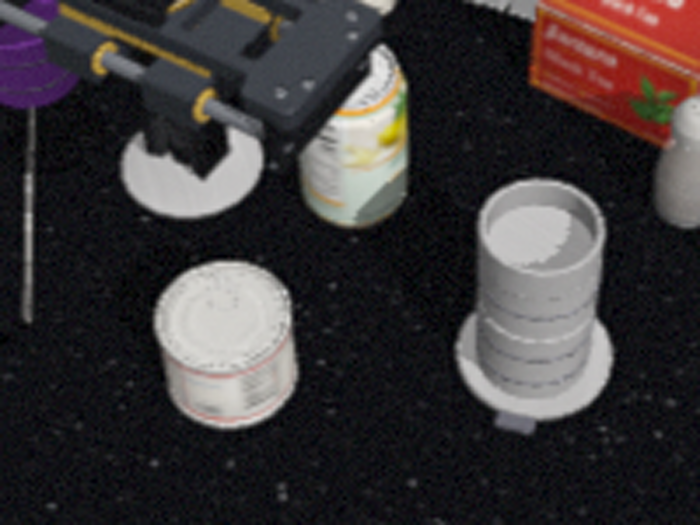

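The lid hangs level from the jaws at crop (192,170), and the tin stays in place at (225,345). I carry it over the stack.

In the tool's units: 0.148 m is 2.96, 0.111 m is 2.22.

{"fn": "inch_along", "kwargs": {"motion": "0.005,0.5,0.74,0,0,0,0\n0.005,1,1.48,0,0,0,0\n0.005,1.5,2.22,0,0,0,0\n0.005,2,2.96,0.1,0,0,0\n0.005,2,2.96,0.4,0,0,0\n0.005,2,2.96,0.7,0,0,0\n0.005,2,2.96,0.7,0,0,0\n0.005,2,2.96,0.7,0,0,0"}}

```text
t: 27.4
position: [0.601, -0.0157, 0.178]
eef_rot: [[0.936, 0.353, 0.0], [0.353, -0.936, -0.0], [0.0, 0.0, -1.0]]
force: [-0.0, 0.1, 0.0]
grip_width: 0.0187
grasp_force: 30.0
```

```bash
python3 -c "
from h import *;s=get_state()
d=np.array([.602,-.0165,.1546])-s['position'];print(d@np.array(s['eef_rot']))"
```

```text
[0.00068345 0.00113366 0.02344748]
```

In the tool's units: 0.0245 m is 0.49, 0.0225 m is 0.45.

{"fn": "inch_along", "kwargs": {"motion": "0.005,0.02,0.02,0.16,0,0,0\n0.005,0.02,0.02,0.3,0,0,0\n0.005,0.02,0.02,0.4,0,0,0\n0.005,0.02,0.02,0.45,0,0,0\n0.005,0.02,0.02,0.49,0,0,0\n0.005,0.02,0.02,0.49,0,0,0\n0.005,0.02,0.02,0.49,0,0,0"}}

```text
t: 28.28
position: [0.6034, -0.0167, 0.1546]
eef_rot: [[0.936, 0.352, 0.002], [0.352, -0.936, -0.0], [0.002, 0.001, -1.0]]
force: [-2.0, -0.1, 9.5]
grip_width: 0.0188
grasp_force: 30.0
```

Contact came at exactly the expected height. I release, go up and move clear.

In the tool's units: 0.16 m is 3.2, -0.14 m is -2.8.

{"fn": "inch_along", "kwargs": {"motion": "0.05,0,0,0,0,0,0\n0.06,0,0,0,0,0,0\n0.06,0,0,0,0,0,0\n0.06,0,0,-0.6,0,0,0\n0.06,0,0,-1.6,0,0,0\n0.06,-0.6,0.8,-2.4,0,0,0\n0.06,-1.2,1.6,-2.8,0,0,0\n0.06,-1.8,2.4,-2.8,0,0,0\n0.06,-2.4,3.2,-2.8,0,0,0\n0.06,-2.4,3.2,-2.8,0,0,0"}}

```text
t: 29.52
position: [0.5448, -0.2143, 0.2924]
eef_rot: [[0.939, 0.345, -0.001], [0.345, -0.939, -0.001], [-0.002, 0.001, -1.0]]
force: [0.5, 1.3, -0.2]
grip_width: 0.0599
grasp_force: 0.0
```

```bash
python3 - <<'E'
from h import *
S=optics.grab_frame('scene');T=optics.grab_frame('top')
R=[]
for f in(S,T):
    e=rect(f,PROF['tiffin_lid'],[.602,-.0165,.120])
    d=spotter.silhouettes('tiffin_lid',f)
    for d in d: print('lid',e,round(d['confidence'],2),mrect(d['mask']))
    for l,p in dict(soda_can=[ 0.5992,0.1486,0],tomato_tin=[.4554,.0873,0],spice_jar=[.7639,-.1306,0],salt_shaker=[.7587,.0172,0]).items():
        print(l,rect(f,PROF[l],p).round(),[mrect(d['mask']) for d in spotter.silhouettes(l,f)][:1])
a=S['img'][170:330,240:400,::-1];b=T['img'][140:300,270:430,::-1]
cv2.imwrite('pics/end.png',cv2.resize(np.hstack([a,b]),None,fx=2.5,fy=2.5,interpolation=2))
E
```

```text
lid [345.99728853 228.52031862 384.21823382 259.89511642] 0.74 [346. 230. 385. 259.]
soda_can [295. 189. 327. 248.] [array([294., 191., 327., 245.])]
tomato_tin [252. 255. 292. 302.] [array([255., 255., 295., 302.])]
spice_jar [440. 236. 487. 294.] [array([440., 241., 481., 293.])]
salt_shaker [395. 202. 421. 246.] []
lid [354.94321218 203.53147991 386.35969251 234.82703199] 0.75 [355. 204. 386. 234.]
lid [354.94321218 203.53147991 386.35969251 234.82703199] 0.6 [355. 230. 377. 239.]
soda_can [283. 208. 312. 241.] [array([283., 209., 312., 241.])]
tomato_tin [309. 270. 341. 302.] [array([310., 268., 342., 301.])]
spice_jar [397. 136. 432. 174.] [array([398., 139., 431., 174.])]
salt_shaker [342. 145. 363. 172.] [array([345., 149., 362., 171.])]
```

View pics/end.png

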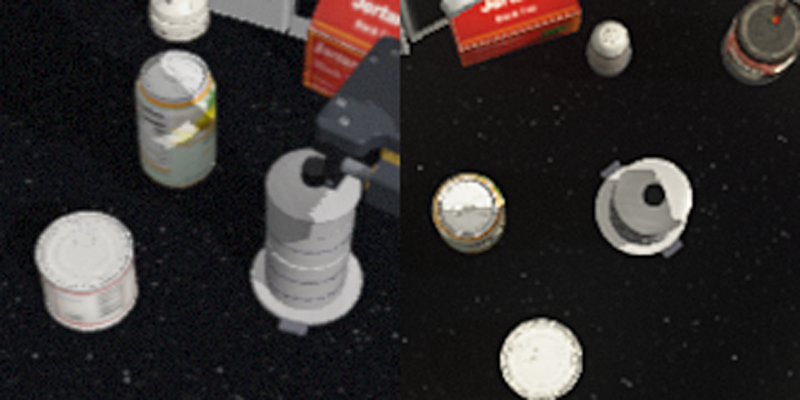

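The lid is on, level, and matches its seated prediction within 2 px. The stack is upright at crop (308,235), the bystanders are in place, and the gripper is clear. Handing in.

```bash
python3 -c "
from cell import ticket;print(ticket.finish_job())"
```

```text
the job is handed in; nothing more can be done
None
```

The tiffin is assembled in order on its base dish (tall, middle, shallow, lid), with each part seated at its expected height, the gripper clear and the bystanders unmoved in the final pictures; it was handed in at about 30 s, and no verdict was shown.

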